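# Tighten the recessed clamp screw of the luminaire-profile jig

## Task

Take the hex key out of its wooden stand, feel gently with it through the slot of the green jig's steel strap for the screw's recessed hex socket and seat it fully in, then tighten the screw clockwise in about quarter turns, letting go of the key and taking a fresh grip between them, until it comes firmly to its stop. Leave the key standing fully seated in the socket, let go, and leave the grey bin, the carton and the reel where they are.

Things in the scene. Friction and masses are not known exactly. Their poses are not given: they have to be found in the camera images.
- key: loose hex key, 0.2 kg, 116 mm tall, upright in the stand. Origin: centre of its square-edged foot; z up towards the grip. Steel hexagon shank 19 mm across flats (22 mm across corners), 70 mm long, flats facing its +x, -x and every 60 degrees round. Above it a black square grip 26 x 26 mm, 70 to 116 mm above the origin, its faces square to the key's x and y.
- stand: wooden block 60 x 60 mm, 40 mm high, fixed to the bench; origin under its centre, z up. A round hole 24 mm wide and 30 mm deep in its top holds the key. It may have changed places with the bin.
- fixture: clamp jig fixed to the bench: green base 150 x 120 mm, flat steel strap 155 x 64 mm, 8 mm thick, top 45 mm above the bench, and an aluminium profile 280 mm long lying along y at its +x end. Origin on the bench under the middle of the slot; x along strap and slot. The screw's steel head is under the slot, its face 9 mm below the strap's top; hex socket 20 mm across flats, floor 23 mm below the top.
- slot (a point): middle of the slot's -x end (robot side), at the strap's top face; axes as the jig's. Slot 52 mm long (x from here), 24 mm wide (y). The socket is centred across the slot, but its centre stands anywhere 13 to 39 mm along x from here; that is not measured: slide or tap the key along under a light push (3 to 8 N) until it drops 14 mm. Pushes below 70 N do not shift the screw sideways.
- screw (a joint): turn of the screw, rad, clockwise seen from above positive; friction about 0.08 N m, stays where left. Start 0 to 0.7; hard stop (tight) at 3.5. At 0 two flats of the socket face along the jig's +x and -x; at a they have turned clockwise by a (repeats every 60 degrees). The key has about 6 degrees of play either way in the socket.
- bin: bystander: open grey plastic bin 68 x 68 x 45 mm, loose, origin under its centre
- carton: bystander: closed cardboard carton 80 x 60 x 50 mm, loose, origin under its centre
- reel: bystander: empty white reel, 54 mm wide, 38 mm high, loose, origin under its centre

How it is judged (in metres and radians):
On the way, in this order (a step that is already met when the one before it is completed fails the run):
1. the key is lifted clear of its stand (height (world z) of key above 0.05 m and horizontal distance between key and stand above 0.05 m), for 0.1 s.
2. the key's foot is in the screw's socket, at least 15 mm below the strap's top (z of key in the frame of slot below -0.015 m and x of key in the frame of slot between 0.008 and 0.044 m and y of key in the frame of slot between -0.006 and 0.006 m), for 0.2 s.
3. part of the way through the tightening the key is let go, still in the socket, for a fresh grip (value of joint screw between 0.9 and 3.3 rad and contact force between the fingers and key below 0.2 N and z of key in the frame of slot below -0.018 m and x of key in the frame of slot between 0.008 and 0.044 m and y of key in the frame of slot between -0.006 and 0.006 m), for 0.1 s.
At the end, for the whole second after the job is handed in: the screw is at its stop (turned beyond 3.4 rad), the key stands in the socket with its foot at least 18 mm below the strap's top and within 0.15 rad of upright, at rest and let go (value of joint screw above 3.4 rad and z of key in the frame of slot below -0.018 m and angle between key's own z axis and vertical below 0.15 rad and linear speed of key below 0.02 m/s and x of key in the frame of slot between 0.008 and 0.044 m and y of key in the frame of slot between -0.006 and 0.006 m); the robot touches nothing.
It fails at once if while it is outside the socket the key is pressed against the jig or the screw with more than 40 N (contact force between key and fixture above 40 N and z of key in the frame of slot above -0.014 m).
It fails at once if the bin is moved by more than 20 mm (distance of bin from where it was at the start of the episode above 0.02 m).
It fails at once if the carton is moved by more than 20 mm (distance of carton from where it was at the start of the episode above 0.02 m).
It fails at once if the reel is moved by more than 20 mm (distance of reel from where it was at the start of the episode above 0.02 m).
It also fails if it takes over 72 s, if anything falls off the work surface, if the arm or the gripper's body presses on something with over 40 N, if the wrist force passes 120 N, or if a joint passes its speed limit or range.

## Robot

A 6-joint arm with a two-finger parallel gripper is mounted at the origin on the work surface. World frame = base frame: x ahead of the robot, y to its left, z up, the work surface at z = 0. Lengths are in mm, angles in rad, forces in N, time in s.
With the tool pointing down it reaches from about 400 to 925 mm from the base axis. Payload 12.5 kg.
Tool frame: the origin (TCP) lies midway between the tips of the shut fingers; the grasp point (between the pads) lies 19 mm behind it; z points along the fingers, y is the line along which they close (so a half turn about z gives the same grasp; the last joint's range is limited). The gripper opens to 95 mm and grips with 3 to 60 N. Pads are 20 mm wide; open, the fingers measure 119 mm over their backs; the gripper's body (75 mm by 180 mm) begins 59 mm behind the grasp point.
Start: joints at [1.21, 0.491, 1.559, -0, 1.092, -0.106], TCP at [157.514, 604.844, 214.661] pointing down, gripper open.
Joint ranges: [-3.1, 3.1], [-0.84, 2.19], [0.05, 2.79], [-1.13, 4.28], [0.06, 2.93], [-2.69, 2.69]. Speed limits (rad/s): [2.22, 2.22, 2.79, 3.14, 3.14, 3.14].

## Interface

Orientations are given as [roll, pitch, yaw] about the fixed x, y, z axes, in that order (R = Rz(yaw) Ry(pitch) Rx(roll)).
In Python, from cell import state, read_camera, camera_info, env gives the robot as it stands.
- The arm moves only by the tool move_arm, never from a script. Its argument "commands" is a list of rows, each a list of 3 entries, a list of its own where there are three numbers: the shift along the world's x, y, z in cm, then the turn, a rotation vector about the world's x, y, z in degrees, then the opening, from 0 (shut) to 1 (fully open). A call has 1 to 10 rows; each row shifts and turns the commanded pose from where the row before left it; what a row does not reach is not made up. A row lasts 1/10 s, in which the tool goes at most 50 mm and 8.59 degrees, less where a joint would pass 70% of its speed; a pose out of reach is approached as far as the arm can. A call with a gripper value outside its range is refused whole. The fingers move at their own pace and stop on an object; the grip force is fixed at half the most. Time passes only in rows, so rows that do not move let the fingers close. It gives the time, the measured TCP pose, the force, the opening and the grip force at its end, in the units of the state.
- state(): the state, without advancing time (a new reading comes with each control period).
- read_camera(name): name is "scene" or "top"; returns the picture (400x640x3 uint8, blue, green, red); there is no depth.
- camera_info(name): a dict with "K" (3x3 intrinsics, pixels), "k1" (the pictures are not rectified: a ray, as slopes to the right and down, at radius r is drawn at 1 + k1 r^2 times it, then the intrinsics apply), "cam_to_world" (4x4, takes a point from camera to world coordinates). Camera axes: x right, y down, z forward; pixel columns grow to the right and rows downward; lengths in mm; the calibration is good to about 2 mm. A picture is of the moment at which its call begins. camera_info takes no time and is no camera call.
- env.job_done(): hands the job in; it is judged then, once.
The state is a dict: "t": time; "joints": joint angles; "qvel": joint speeds; "tau": joint torques, N m; "eef_pos": TCP position; "tcp_rot": TCP orientation; "ft_force": force on the tool from outside, world axes, zero at the start; "moment": the same for the moment, N m; "opening": opening from 0.0 (shut) to 1.0 (fully open); "grip_force": force on a finger pad.
Only numpy, scipy, OpenCV 4.12 (cv2) and the standard library are available. Lean on these libraries where they do the work, as an engineer would, in place of code of your own. Each camera call takes 0.05 s, during which the arm holds its last target. There are 200 camera calls.

## Working session

There is one attempt and no reset: what is moved stays moved. The work goes in short steps, Python scripts to look and compute and a tool call to move; the robot and the scene stay as the last step left them, time stands still between calls to the robot, and variables do not carry over. Pictures are saved under pics/ and viewed, at most 10 in all, crops included, and the job is handed in when it is done.

Besides the shell and the picture viewer there is one more tool, called after "Request:" by a JSON object that holds its "name" and its "arguments". move_arm: Moves the arm, as the interface text tells. Its arguments: {"type":"object","properties":{"commands":{"type":"array"}},"required":["commands"]}

```bash
mkdir -p pics; cat > h.py <<'E'
import numpy as np, cv2
from cell import state, read_camera, camera_info, env
def pix2w(name,u,v,z):
    c=camera_info(name);K=np.array(c["K"]);T=np.array(c["cam_to_world"])
    d=np.array([(u-K[0,2])/K[0,0],(v-K[1,2])/K[1,1]]);s=d.copy()
    for _ in range(20): s=d/(1+c["k1"]*(s@s))
    r=T[:3,:3]@np.array([s[0],s[1],1]);o=T[:3,3]
    return o+r*(z-o[2])/r[2]
def w2pix(name,p):
    c=camera_info(name);K=np.array(c["K"]);T=np.array(c["cam_to_world"])
    q=T[:3,:3].T@(np.array(p)-T[:3,3]);s=q[:2]/q[2];s=s*(1+c["k1"]*(s@s))
    return K[:2,:2]@s+K[:2,2]
def grab(name,fn,crop=None,f=1):
    im=read_camera(name)
    if crop: im=im[crop[1]:crop[3],crop[0]:crop[2]]
    cv2.imwrite("pics/"+fn,cv2.resize(im,None,fx=f,fy=f,interpolation=cv2.INTER_CUBIC))
E
python3 - <<'E'
from h import *
grab("top","t1.png",f=1.25);grab("scene","s1.png",f=1.25)
for n in("top","scene"): print(camera_info(n))
print(state())
E
```

```text
{'K': array([[366.49034621,   0.        , 319.43410715],
       [  0.        , 366.49034621, 211.99778486],
       [  0.        ,   0.        ,   1.        ]]), 'k1': -0.07061268947825727, 'cam_to_world': array([[-1.29373029e-01, -9.63209798e-01,  2.35562103e-01,
         4.09182474e+02],
       [-9.91586752e-01,  1.26694080e-01, -2.65390855e-02,
         5.12224426e+01],
       [-4.28161673e-03, -2.37013703e-01, -9.71496872e-01,
         7.94533782e+02],
       [ 0.00000000e+00,  0.00000000e+00,  0.00000000e+00,
         1.00000000e+00]])}
{'K': array([[477.50866923,   0.        , 322.11677517],
       [  0.        , 477.50866923, 191.81236334],
       [  0.        ,   0.        ,   1.        ]]), 'k1': -0.10952573549363805, 'cam_to_world': array([[ 7.92273391e-01,  3.56563606e-01, -4.95141666e-01,
         9.46976887e+02],
       [ 6.10013798e-01, -4.81006102e-01,  6.29695400e-01,
        -4.41818061e+02],
       [-1.36396998e-02, -8.00934158e-01, -5.98597055e-01,
         5.33168216e+02],
       [ 0.00000000e+00,  0.00000000e+00,  0.00000000e+00,
         1.00000000e+00]])}
{'t': 0.1, 'joints': array([ 1.21040047e+00,  4.91474421e-01,  1.55937508e+00, -2.15053305e-05,
        1.09164448e+00, -1.05620549e-01]), 'qvel': array([-0.00012227, -0.00242282, -0.00031495, -0.00135423,  0.00294347,
       -0.00247033]), 'tau': array([ 2.57519918e-03, -6.13632345e+01, -2.58608794e+01,  6.93835085e-02,
        4.69712913e-02, -9.70201609e-05]), 'eef_pos': array([157.44415079, 604.64351364, 214.14024092]), 'tcp_rot': array([-3.14069435e+00, -7.60526549e-05,  2.88682723e+00]), 'ft_force': array([ 0.53521828, -0.12139086, -0.44527428]), 'moment': array([-0.00417381,  0.00420773, -0.0027128 ]), 'grip_force': 0.0, 'opening': 0.9986492637311776}
```

View pics/t1.png

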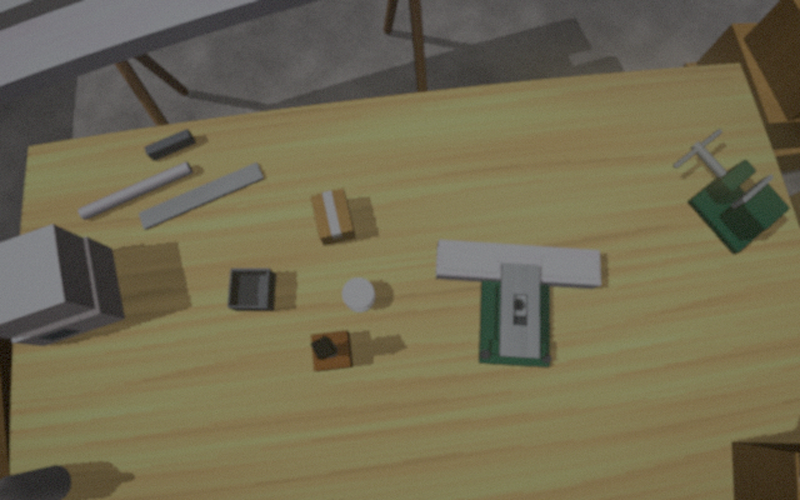

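View pics/s1.png

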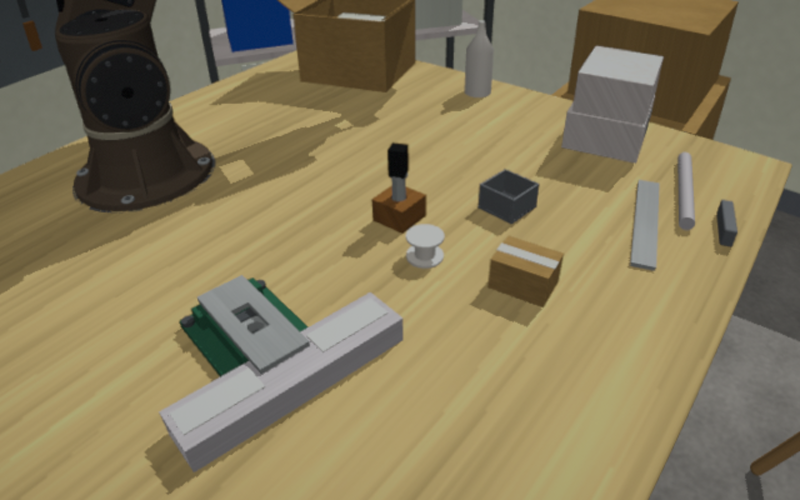

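The top view shows the stand with the key at about (330,348)/1.25, the reel at (358,294), the bin at (251,289) and the slot at (519,308). I'll enlarge those areas next.

```bash
python3 - <<'E'
from h import *
im=read_camera("top");sc=read_camera("scene")
def c(i,x,y,w,h,f): return cv2.resize(i[y:y+h,x:x+w],None,fx=f,fy=f,interpolation=cv2.INTER_CUBIC)
a=c(im,240,255,50,50,6);b=c(im,375,190,70,110,5)[:, :]
d=c(sc,290,105,80,90,3)
can=np.zeros((600,800,3),np.uint8)
can[:300,:300]=a; can[:550,310:660]=b; can[310:310+270,:240]=d
cv2.imwrite("pics/c1.png",can)
E
```

```text
(no output)
```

View pics/c1.png

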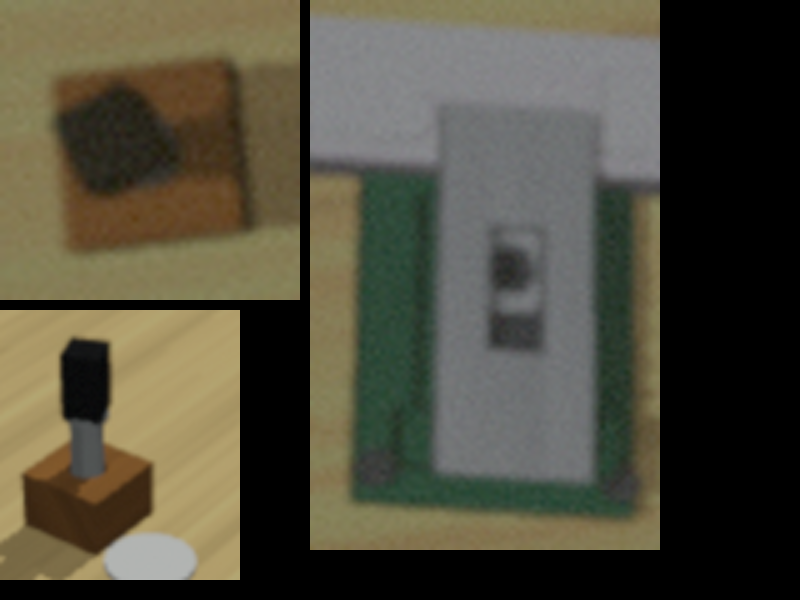

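```bash
python3 - <<'E'
from h import *
A=lambda x,y,z:pix2w("top",240+x/6,255+y/6,z)[:2]
B=lambda x,y,z:pix2w("top",375+(x-310)/5,190+y/5,z)[:2]
st=np.array([A(*p,40) for p in[(55,78),(228,60),(245,228),(72,248)]]);print("stand",st.round(0).tolist(),st.mean(0))
g=np.array([A(*p,126) for p in[(120,82),(165,142),(98,195),(58,125)]]);print("grip",g.round(0).tolist(),g.mean(0))
print("sides",[np.degrees(np.arctan2(*(g[(i+1)%4]-g[i])[::-1])).round(0) for i in range(4)],np.linalg.norm(g-np.roll(g,1,0),axis=1))
sl=np.array([B(*p,45) for p in[(490,225),(546,228),(543,352),(487,348)]]);print("slot",sl.round(0).tolist(),sl.mean(0))
s=np.array([B(*p,45) for p in[(438,103),(600,110),(595,483),(433,473)]]);print("strap",s.round(0).tolist(),s.mean(0))
d=(s[0]+s[1]-s[2]-s[3]);print("yaw",np.degrees(np.arctan2(d[1],d[0])))
d=(sl[0]+sl[1]-sl[2]-sl[3]);print("yawslot",np.degrees(np.arctan2(d[1],d[0])))
print("sock",B(512,268,34),"reel",pix2w("top",358/1.25,294/1.25,38),"bin",pix2w("top",251/1.25,289/1.25,45))
# scene: shank pts, grip
S=lambda x,y,z:pix2w("scene",290+x/3,105+(y-310)/3,z)[:2]
print("shank at stand top",S(88,472,40),"grip top centre",S(87,350,126))
print("scene stand",[S(*p,40).round(0) for p in[(25,478),(96,502),(152,462)]])
E
```

```text
stand [[494.0, 189.0], [492.0, 129.0], [435.0, 130.0], [436.0, 188.0]] [464.27503523 159.1106135 ]
grip [[480.0, 154.0], [461.0, 142.0], [448.0, 164.0], [470.0, 174.0]] [464.55669478 158.20625484]
sides [np.float64(-149.0), np.float64(121.0), np.float64(24.0), np.float64(-62.0)] [22.47973507 22.88700623 25.24419315 24.43115429]
slot [[517.0, -152.0], [513.0, -175.0], [462.0, -164.0], [467.0, -141.0]] [ 489.8539469  -157.87493658]
strap [[572.0, -140.0], [560.0, -208.0], [407.0, -175.0], [420.0, -110.0]] [ 489.6768176  -158.05233183]
yaw -11.592811863015777
yawslot -12.21195444391863
sock [ 499.53531613 -160.60188212] reel [552.03125235 105.64856026  38.        ] bin [582.26567481 282.82599367  45.        ]
shank at stand top [471.20981912 156.39532098] grip top centre [470.88025257 158.22507965]
scene stand [array([443., 127.]), array([496., 133.]), array([497., 190.])]
```

The stand's top corners put its centre near (467,158), with the grip's faces at about 30° mod 90. The slot is centred at (490,-158) with yaw -12°, and the socket appears about 35 mm along it. Moving above the key.

Request:
{"name": "move_arm", "arguments": {"commands": [[[2.2,-3.2,0],[0,0,-4.5],1],[[2.2,-3.2,0],[0,0,-4.5],1],[[2.2,-3.2,0],[0,0,-4.5],1],[[2.2,-3.2,0],[0,0,-4.5],1],[[2.2,-3.2,0],[0,0,-4.5],1],[[2.2,-3.2,0],[0,0,-4.5],1],[[2.2,-3.2,0],[0,0,-4.5],1],[[2.2,-3.2,0],[0,0,-4.5],1],[[2.2,-3.2,0],[0,0,-4.5],1],[[2.2,-3.2,0],[0,0,-4.5],1]]}}

```text
t: 1.2
eef_pos: [378.2, 283.5, 214.7]
tcp_rot: [3.141, 0.0, 2.098]
ft_force: [-0.5, 0.4, -0.4]
opening: 1.001
grip_force: 0.0
```

Request:
{"name": "move_arm", "arguments": {"commands": [[[2.2,-3.2,0],[0,0,0],1],[[2.2,-3.2,0],[0,0,0],1],[[2.2,-3.2,0],[0,0,0],1],[[2.2,-3.0,0],[0,0,0],1],[[0.1,0,-1],[0,0,0],1],[[0,0,-1],[0,0,0],1],[[0,0,-1],[0,0,0],1],[[0,0,-1],[0,0,0],1],[[0,0,-1],[0,0,0],1],[[0,0,-1],[0,0,0],1]]}}

```text
t: 2.2
eef_pos: [466.2, 159.4, 153.8]
tcp_rot: [-3.142, -0.0, 2.102]
ft_force: [-0.0, -1.0, -0.3]
opening: 0.999
grip_force: 0.0
```

```bash
python3 - <<'E'
from h import *
print(state()["eef_pos"],state()["tcp_rot"])
grab("scene","s2.png",(270,60,390,180),5)
E
```

```text
[466.18531973 159.36037203 153.79384662] [-3.14150234e+00 -4.94272478e-05  2.10243784e+00]
```

View pics/s2.png

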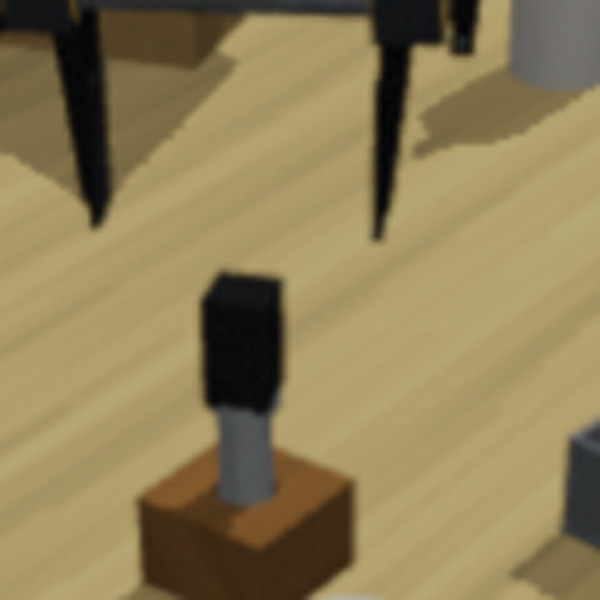

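The fingertips are at (97,228) and (378,240) in the crop and the centre of the grip's top is at about (243,284).

```bash
python3 - <<'E'
from h import *
P=lambda x,y,z:pix2w("scene",270+x/5,60+y/5,z)[:2].round(1)
t=state()["eef_pos"]
print("tcp px",(w2pix("scene",t)-[270,60])*5)
print("tips",P(97,228,154),P(378,240,154),"mid",P(237.5,234,154))
c=[P(218,272,126),P(283,280,126),P(275,300,126),P(203,295,126)]
print("grip",c,np.mean(c,0),np.degrees(np.arctan2(*(c[1]-c[0])[::-1])),np.degrees(np.arctan2(*(c[2]-c[3])[::-1])))
print("shank bottom",P(246,488,40))
E
```

```text
tcp px [233.73722348 220.37891475]
tips [432.2 123.8] [517.6 174.3] mid [475.2 149.1]
grip [array([453.6, 164.4]), array([476.5, 173.4]), array([483.4, 159.6]), array([460.2, 147.3])] [468.425 161.175] 21.45547690791657 27.931301385001696
shank bottom [468.  160.1]
```

Request:
{"name": "move_arm", "arguments": {"commands": [[[0.1,0,-2],[0,0,-1.5],1],[[0,0,-2],[0,0,0],1],[[0,0,-2],[0,0,0],1],[[0,0,-1],[0,0,0],0.6],[[0,0,0],[0,0,0],0.3],[[0,0,0],[0,0,0],0],[[0,0,0],[0,0,0],0],[[0,0,0],[0,0,0],0],[[0,0,0],[0,0,0],0],[[0,0,0],[0,0,0],0]]}}

```text
t: 3.25
eef_pos: [467.6, 158.9, 85.0]
tcp_rot: [3.141, 0.0, 2.075]
ft_force: [0.5, -0.3, 0.2]
opening: 0.473
grip_force: 0.0
```

Request:
{"name": "move_arm", "arguments": {"commands": [[[0,0,0],[0,0,0],0],[[0,0,0],[0,0,0],0],[[0,0,0],[0,0,0],0],[[0,0,0],[0,0,0],0],[[0,0,0],[0,0,0],0]]}}

```text
t: 3.75
eef_pos: [467.5, 158.8, 84.6]
tcp_rot: [3.142, 0.0, 2.075]
ft_force: [0.3, -0.2, -1.3]
opening: 0.289
grip_force: 29.0
```

Request:
{"name": "move_arm", "arguments": {"commands": [[[0,0,0.7],[0,0,0],0],[[0,0,1],[0,0,0],0],[[0,0,1.6],[0,0,0],0],[[0,0,1.6],[0,0,0],0],[[0,0,1.6],[0,0,0],0],[[0,0,0.5],[0,0,0],0],[[0,0,0],[0,0,0],0]]}}

```text
t: 4.45
eef_pos: [467.7, 158.9, 155.5]
tcp_rot: [3.14, 0.001, 2.075]
ft_force: [-0.6, 0.3, -1.8]
opening: 0.287
grip_force: 29.0
```

```bash
python3 - <<'E'
from h import *
s=state();print(s["eef_pos"],s["ft_force"],s["opening"])
print(w2pix("scene",s["eef_pos"]))
grab("scene","s3.png",(270,60,390,180),5)
E
```

```text
[467.71409105 158.88345761 155.51686876] [-0.57173571  0.34416741 -1.8442297 ] 0.28745252226656887
[317.52750386 102.87718291]
```

View pics/s3.png

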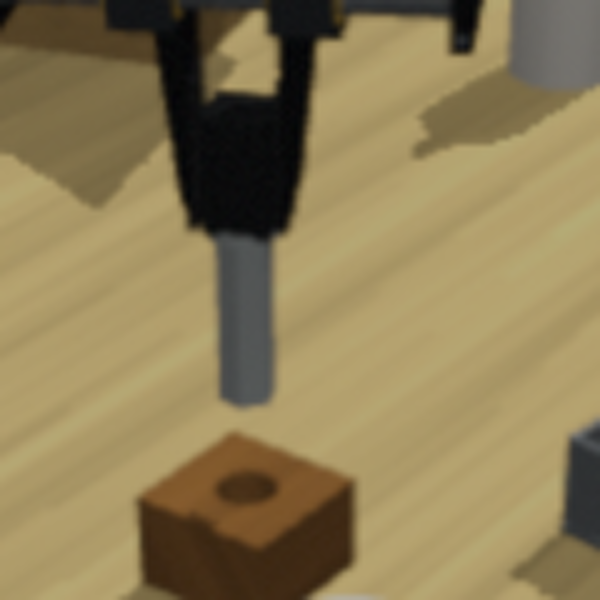

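The key hangs upright. Its shank edges at x≈220, 241, 267 and 273 mean that flats lie along the closing axis. A close look at the socket before moving over it:

```bash
python3 - <<'E'
from h import *
N=6
t=np.mean([read_camera("top").astype(float) for _ in range(N)],0);s=np.mean([read_camera("scene").astype(float) for _ in range(N)],0)
def c(i,x,y,w,h,f):
    a=i[y:y+h,x:x+w]; a=(a-a.min())/(a.max()-a.min())*255
    return cv2.resize(a.astype(np.uint8),None,fx=f,fy=f,interpolation=cv2.INTER_CUBIC)
print(w2pix("scene",[490,-158,45]))
can=np.zeros((480,800,3),np.uint8)
can[:480,:320]=c(t,405,230,24,36,40/3); u,v=w2pix("scene",[490,-158,45]).astype(int)
can[:480,330:330+468]=c(s,u-19,v-20,39,40,12)
print(u,v)
cv2.imwrite("pics/c2.png",can)
E
```

```text
[198.45890304 253.91366506]
198 253
```

View pics/c2.png

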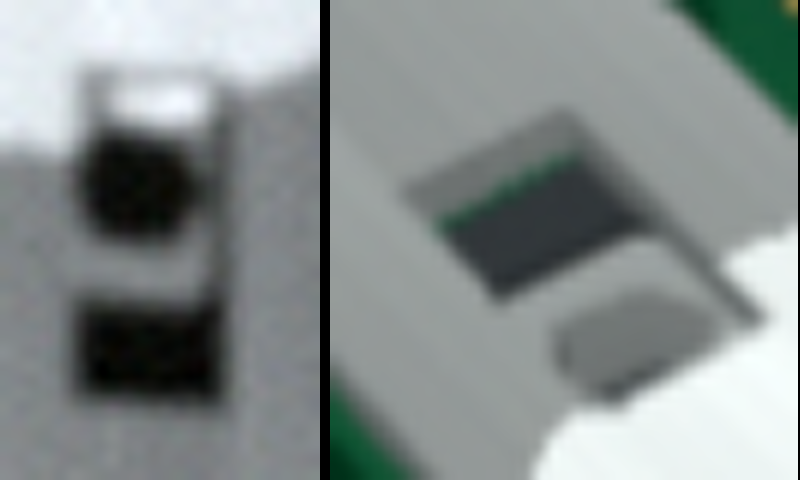

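The socket shows as a dark hexagon at about (140,184) in the top crop, with corners across the slot, so its turn is near 0 and it lies about 35 mm along. Carrying the key over it, with about +17° of turn.

Request:
{"name": "move_arm", "arguments": {"commands": [[[0.3,-2,0],[0,0,1.7],0],[[0.3,-3.2,0],[0,0,1.7],0],[[0.3,-3.5,0],[0,0,1.7],0],[[0.4,-4,0],[0,0,1.7],0],[[0.4,-4,0],[0,0,1.7],0],[[0.4,-4,0],[0,0,1.7],0],[[0.3,-4,0],[0,0,1.7],0],[[0.3,-3.5,0],[0,0,1.7],0],[[0.3,-2.2,0],[0,0,1.7],0],[[0.2,-1.5,0],[0,0,1.7],0]]}}

```text
t: 6.1
eef_pos: [499.6, -162.0, 154.6]
tcp_rot: [3.141, 0.0, 2.372]
ft_force: [0.1, 0.2, -2.4]
opening: 0.287
grip_force: 29.0
```

Request:
{"name": "move_arm", "arguments": {"commands": [[[0,0,-0.8],[0,0,0],0],[[0,0,-0.8],[0,0,0],0],[[0,0,-0.7],[0,0,0],0],[[0,0,0],[0,0,0],0],[[0,0,0],[0,0,0],0]]}}

```text
t: 6.6
eef_pos: [499.5, -159.5, 131.5]
tcp_rot: [-3.142, -0.001, 2.373]
ft_force: [-0.4, -0.9, -2.6]
opening: 0.287
grip_force: 29.0
```

```bash
python3 - <<'E'
from h import *
s=state();print(s["eef_pos"],s["tcp_rot"],s["ft_force"],s["opening"])
u,v=w2pix("scene",[490,-158,60]).astype(int);x,y=u-40,v-40
print(x,y,"tcp",(w2pix("scene",s["eef_pos"])-[x,y])*7)
for z in(45,36): print((w2pix("scene",[499.5,-160,z])-[x,y])*7)
i=np.mean([read_camera("scene").astype(float) for _ in range(4)],0).astype(np.uint8)[y:y+70,x:x+85]
cv2.imwrite("pics/s4.png",cv2.resize(i,None,fx=7,fy=7,interpolation=cv2.INTER_CUBIC))
E
```

```text
[ 499.50242375 -159.53012168  131.48158881] [-3.14153176e+00 -5.45577414e-04  2.37258734e+00] [-0.39626464 -0.85515948 -2.58274604] 0.2868753361586336
156 206 tcp [246.77492993  37.38149065]
[319.81165186 360.05867475]
[327.05987116 390.69004025]
```

View pics/s4.png

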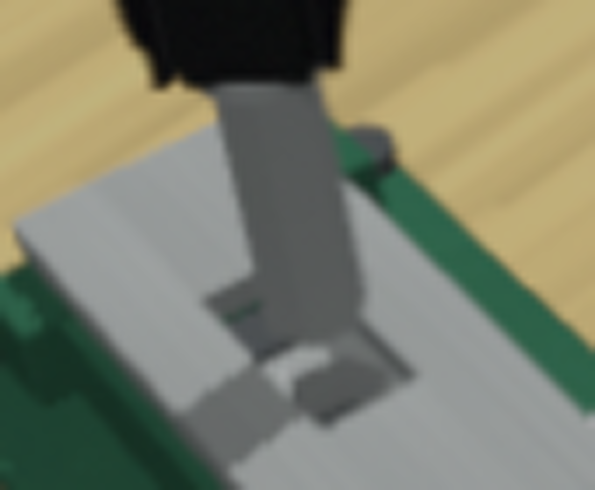

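The slot's corners show at (205,300), (328,428) and (413,375), and the foot's centre at about (316,316).

```bash
python3 - <<'E'
from h import *
x,y=156,206
P=lambda a,b,z:pix2w("scene",x+a/7,y+b/7,z)[:2]
A,B,C=P(205,300,45),P(328,428,45),P(413,375,45)
print(A,B,C,np.linalg.norm(A-B),np.linalg.norm(C-B))
ctr=(A+C)/2; th=np.arctan2(*(B-A)[::-1]);print("slot centre",ctr,np.degrees(th))
ex=np.array([np.cos(th),np.sin(th)]);ey=np.array([-ex[1],ex[0]])
f=P(316,316,57); print("foot",f,"rel",(f-ctr)@ex+26,(f-ctr)@ey)
for zz in (70,110):
  print(zz,[(w2pix("scene",[f[0],f[1],zz])-[x,y])*7])
print("socket centre est", [((P(345,380,36)-ctr)@ex+26),(P(345,380,36)-ctr)@ey])
E
```

```text
[ 465.71945389 -162.98509679] [ 515.94679059 -172.17813177] [ 518.47611641 -151.02100438] 51.061700362959584 21.307780931837918
slot centre [ 492.09778515 -157.00305059] -10.371960159997766
foot [ 499.94681704 -158.74837499] rel 34.03500065059724 -0.3036830315990217
70 [array([305.23932518, 269.87889276])]
110 [array([270.76918455, 120.88900743])]
socket centre est [np.float64(33.63310273903951), np.float64(2.8980684414085434)]
```

Request:
{"name": "move_arm", "arguments": {"commands": [[[0,0,-0.5],[0,0,0],0],[[0,0,-0.4],[0,0,0],0],[[0,0,-0.1],[0,0,0],0],[[0,0,-0.1],[0,0,0],0],[[0,0,-0.1],[0,0,0],0]]}}

```text
t: 7.3
eef_pos: [499.5, -160.2, 119.6]
tcp_rot: [3.142, -0.0, 2.372]
ft_force: [-0.1, -0.3, -3.2]
opening: 0.285
grip_force: 29.0
```

Request:
{"name": "move_arm", "arguments": {"commands": [[[0,0,-0.1],[0,0,0],0],[[0,0,-0.1],[0,0,0],0],[[0,0,-0.05],[0,0,0],0]]}}

```text
t: 7.6
eef_pos: [499.5, -160.2, 117.1]
tcp_rot: [3.141, 0.0, 2.372]
ft_force: [-1.1, 0.7, -2.1]
opening: 0.287
grip_force: 29.0
```

Request:
{"name": "move_arm", "arguments": {"commands": [[[0,0,-0.1],[0,0,0],0],[[0,0,-0.1],[0,0,0],0],[[0,0,-0.1],[0,0,0],0],[[0,0,0],[0,0,0],0]]}}

```text
t: 8.0
eef_pos: [499.4, -160.1, 114.0]
tcp_rot: [-3.142, -0.0, 2.372]
ft_force: [0.2, -0.5, -2.1]
opening: 0.287
grip_force: 29.0
```

Request:
{"name": "move_arm", "arguments": {"commands": [[[0,0,-0.1],[0,0,0],0],[[0,0,-0.1],[0,0,0],0],[[0,0,-0.05],[0,0,0],0],[[0,0,0],[0,0,0],0]]}}

```text
t: 8.4
eef_pos: [499.5, -160.1, 111.6]
tcp_rot: [3.142, -0.0, 2.372]
ft_force: [0.5, -1.1, -2.4]
opening: 0.291
grip_force: 29.0
```

In the slot. Now feeling for the head face at around 110.5.

Request:
{"name": "move_arm", "arguments": {"commands": [[[0,0,-0.05],[0,0,0],0],[[0,0,-0.05],[0,0,0],0],[[0,0,0],[0,0,0],0]]}}

```text
t: 8.7
eef_pos: [499.6, -160.2, 110.7]
tcp_rot: [3.141, 0.0, 2.372]
ft_force: [-0.3, -0.3, -2.1]
opening: 0.288
grip_force: 29.0
```

Request:
{"name": "move_arm", "arguments": {"commands": [[[0,0,-0.05],[0,0,0],0],[[0,0,-0.05],[0,0,0],0],[[0,0,0],[0,0,0],0]]}}

```text
t: 9.0
eef_pos: [500.0, -160.4, 110.3]
tcp_rot: [3.141, 0.001, 2.372]
ft_force: [0.1, 0.4, 5.5]
opening: 0.281
grip_force: 29.2
```

Request:
{"name": "move_arm", "arguments": {"commands": [[[0.05,-0.01,0],[0,0,0],0],[[0.05,-0.01,0],[0,0,0],0],[[0.05,-0.01,0],[0,0,0],0],[[0.05,-0.01,0],[0,0,0],0]]}}

```text
t: 9.4
eef_pos: [501.1, -160.5, 110.0]
tcp_rot: [-3.141, -0.001, 2.372]
ft_force: [-4.0, 0.3, 9.2]
opening: 0.273
grip_force: 30.0
```

Request:
{"name": "move_arm", "arguments": {"commands": [[[0.05,-0.01,0],[0,0,0],0],[[0.05,-0.01,0],[0,0,0],0],[[0.05,-0.01,0],[0,0,0],0],[[0.05,-0.01,0],[0,0,0],0]]}}

```text
t: 9.8
eef_pos: [502.4, -161.0, 109.9]
tcp_rot: [-3.14, -0.002, 2.373]
ft_force: [-7.1, -2.0, 8.0]
opening: 0.273
grip_force: 30.0
```

Request:
{"name": "move_arm", "arguments": {"commands": [[[-0.05,0.01,0],[0,0,0],0],[[-0.05,0.01,0],[0,0,0],0],[[-0.05,0.01,0],[0,0,0],0],[[-0.05,0.01,0],[0,0,0],0],[[-0.05,0.01,0],[0,0,0],0],[[-0.05,0.01,0],[0,0,0],0],[[-0.05,0.01,0],[0,0,0],0],[[-0.05,0.01,0],[0,0,0],0]]}}

```text
t: 10.6
eef_pos: [500.7, -160.6, 110.1]
tcp_rot: [3.14, 0.003, 2.372]
ft_force: [5.2, -2.3, 5.4]
opening: 0.274
grip_force: 30.0
```

Request:
{"name": "move_arm", "arguments": {"commands": [[[-0.05,0.01,0],[0,0,0],0],[[-0.05,0.01,0],[0,0,0],0],[[-0.05,0.01,0],[0,0,0],0],[[-0.05,0.01,0],[0,0,0],0],[[-0.05,0.01,0],[0,0,0],0],[[-0.05,0.01,0],[0,0,0],0]]}}

```text
t: 11.2
eef_pos: [497.9, -160.0, 110.2]
tcp_rot: [3.14, 0.003, 2.372]
ft_force: [5.9, -2.5, 5.0]
opening: 0.272
grip_force: 30.0
```

Finding the slot's side walls first, so the key is centred across the slot: lift off slightly and go to +y.

Request:
{"name": "move_arm", "arguments": {"commands": [[[0,0,0.15],[0,0,0],0],[[0.15,-0.03,0.1],[0,0,0],0],[[0.15,-0.03,0],[0,0,0],0],[[0,0,0],[0,0,0],0]]}}

```text
t: 11.6
eef_pos: [498.7, -160.0, 111.6]
tcp_rot: [-3.14, -0.002, 2.372]
ft_force: [-3.5, -3.7, -4.1]
opening: 0.27
grip_force: 30.0
```

Request:
{"name": "move_arm", "arguments": {"commands": [[[0.01,0.05,0],[0,0,0],0],[[0.01,0.05,0],[0,0,0],0],[[0.01,0.05,0],[0,0,0],0],[[0,0.05,0],[0,0,0],0],[[0,0,0],[0,0,0],0]]}}

```text
t: 12.1
eef_pos: [498.7, -159.0, 111.7]
tcp_rot: [-3.139, -0.001, 2.373]
ft_force: [-7.2, -11.4, -3.9]
opening: 0.27
grip_force: 30.0
```

Request:
{"name": "move_arm", "arguments": {"commands": [[[-0.01,-0.1,0],[0,0,0],0],[[-0.01,-0.1,0],[0,0,0],0],[[-0.01,-0.1,0],[0,0,0],0],[[0,-0.1,0],[0,0,0],0],[[0,0,0],[0,0,0],0]]}}

```text
t: 12.6
eef_pos: [499.7, -162.0, 112.2]
tcp_rot: [3.141, 0.0, 2.372]
ft_force: [-0.0, -0.8, -2.3]
opening: 0.267
grip_force: 30.0
```

Request:
{"name": "move_arm", "arguments": {"commands": [[[-0.01,-0.1,0],[0,0,0],0],[[-0.01,-0.1,0],[0,0,0],0],[[0,0,0],[0,0,0],0]]}}

```text
t: 12.9
eef_pos: [499.4, -163.5, 112.2]
tcp_rot: [3.14, -0.001, 2.371]
ft_force: [2.4, 7.1, -1.0]
opening: 0.273
grip_force: 30.0
```

Request:
{"name": "move_arm", "arguments": {"commands": [[[0.03,0.14,0],[0,0,0],0],[[0.03,0.13,0],[0,0,0],0],[[0,0,0],[0,0,0],0],[[0,0,0],[0,0,0],0]]}}

```text
t: 13.3
eef_pos: [499.9, -161.5, 112.2]
tcp_rot: [3.142, 0.0, 2.372]
ft_force: [-0.2, -0.0, -2.6]
opening: 0.272
grip_force: 30.0
```

Request:
{"name": "move_arm", "arguments": {"commands": [[[0,0,-0.1],[0,0,0],0],[[0,0,-0.05],[0,0,0],0],[[0,0,-0.05],[0,0,0],0],[[0,0,0],[0,0,0],0]]}}

```text
t: 13.7
eef_pos: [499.9, -161.5, 110.3]
tcp_rot: [3.142, 0.0, 2.372]
ft_force: [0.1, 0.9, -0.6]
opening: 0.271
grip_force: 30.0
```

Light touch. Pressing a little more, then sliding +x along the slot.

Request:
{"name": "move_arm", "arguments": {"commands": [[[0,0,-0.05],[0,0,0],0],[[0.05,-0.01,0],[0,0,0],0],[[0.05,-0.01,0],[0,0,0],0],[[0.05,-0.01,0],[0,0,0],0],[[0.05,-0.01,0],[0,0,0],0],[[0.05,-0.01,0],[0,0,0],0]]}}

```text
t: 14.3
eef_pos: [501.3, -161.9, 110.0]
tcp_rot: [-3.14, -0.002, 2.372]
ft_force: [-6.7, 0.2, 7.7]
opening: 0.271
grip_force: 30.0
```

Request:
{"name": "move_arm", "arguments": {"commands": [[[0.05,-0.01,0],[0,0,0],0],[[0.05,-0.01,0],[0,0,0],0],[[0.05,-0.01,0],[0,0,0],0],[[0.05,-0.01,0],[0,0,0],0],[[0.05,-0.01,0],[0,0,0],0],[[0.05,-0.01,0],[0,0,0],0]]}}

```text
t: 14.9
eef_pos: [504.9, -162.5, 109.5]
tcp_rot: [-3.141, -0.001, 2.372]
ft_force: [-4.6, -2.4, -2.2]
opening: 0.274
grip_force: 30.0
```

Vertical contact has vanished, so the foot has found the hole. Pressing down gently.

Request:
{"name": "move_arm", "arguments": {"commands": [[[0,0,-0.1],[0,0,0],0],[[0,0,-0.1],[0,0,0],0],[[0,0,0],[0,0,0],0]]}}

```text
t: 15.2
eef_pos: [505.0, -162.8, 107.4]
tcp_rot: [-3.141, -0.001, 2.372]
ft_force: [-4.6, -2.7, 1.2]
opening: 0.272
grip_force: 30.0
```

Request:
{"name": "move_arm", "arguments": {"commands": [[[-0.05,-0.02,-0.1],[0,0,0],0],[[0,0,-0.15],[0,0,0],0],[[0,0,-0.15],[0,0,0],0],[[0,0,0],[0,0,0],0]]}}

```text
t: 15.6
eef_pos: [504.8, -162.8, 103.4]
tcp_rot: [-3.141, -0.0, 2.372]
ft_force: [-4.2, -2.6, -2.6]
opening: 0.274
grip_force: 30.0
```

Request:
{"name": "move_arm", "arguments": {"commands": [[[-0.04,-0.02,-0.15],[0,0,0],0],[[0,0,-0.15],[0,0,0],0],[[0,0,-0.15],[0,0,0],0],[[0,0,-0.1],[0,0,0],0],[[0,0,0],[0,0,0],0]]}}

```text
t: 16.1
eef_pos: [504.5, -162.8, 97.9]
tcp_rot: [3.141, -0.0, 2.372]
ft_force: [-1.9, 0.6, -3.6]
opening: 0.267
grip_force: 30.0
```

Request:
{"name": "move_arm", "arguments": {"commands": [[[0,0,-0.08],[0,0,0],0],[[0,0,-0.08],[0,0,0],0],[[0,0,-0.07],[0,0,0],0],[[0,0,0],[0,0,0],0]]}}

```text
t: 16.5
eef_pos: [504.6, -162.9, 96.4]
tcp_rot: [3.141, 0.0, 2.372]
ft_force: [-3.6, 2.0, 6.2]
opening: 0.269
grip_force: 30.0
```

Seated on the floor (13.9 mm drop). First quarter turn clockwise.

Request:
{"name": "move_arm", "arguments": {"commands": [[[0,0,0.05],[0,0,-4],0],[[0,0,0],[0,0,-6],0],[[0,0,0],[0,0,-8],0],[[0,0,0],[0,0,-8],0],[[0,0,0],[0,0,-8],0],[[0,0,0],[0,0,-8],0],[[0,0,0],[0,0,-8],0],[[0,0,0],[0,0,-8],0],[[0,0,0],[0,0,-6],0],[[0,0,0],[0,0,-4],0]]}}

```text
t: 17.5
eef_pos: [501.3, -162.4, 96.5]
tcp_rot: [-3.134, 0.001, 1.182]
ft_force: [-18.0, -0.1, 15.7]
opening: 0.275
grip_force: 30.2
```

```bash
python3 - <<'E'
from h import *
s=state();print(s["t"],s["eef_pos"],s["tcp_rot"],s["ft_force"],s["moment"],s["joints"],s["opening"])
E
```

```text
17.5 [ 501.31143418 -162.39332893   96.47442243] [-3.13436103e+00  1.08107127e-03  1.18190645e+00] [-17.9629754   -0.12754799  15.6624747 ] [-0.11599017  4.59534749  0.20970648] [-0.43791016  0.51449886  1.91462653 -0.0021758   0.7196384  -0.04737493] 0.2754189287763898
```

Request:
{"name": "move_arm", "arguments": {"commands": [[[0,0,0],[0,0,0],0.4],[[0,0,0],[0,0,0],0.6],[[0,0,0],[0,0,0],0.6],[[0,0,0],[0,0,0],0.6]]}}

```text
t: 17.9
eef_pos: [505.0, -163.1, 96.4]
tcp_rot: [3.14, -0.0, 1.185]
ft_force: [-0.3, -0.7, -0.6]
opening: 0.555
grip_force: 0.0
```

```bash
python3 - <<'E'
from h import *
s=state();print(s["t"],s["eef_pos"],s["tcp_rot"],s["ft_force"],s["opening"],s["grip_force"])
u,v=w2pix("scene",[500,-160,80]).astype(int);x,y=u-45,v-50
print(x,y)
i=np.mean([read_camera("scene").astype(float) for _ in range(3)],0).astype(np.uint8)[y:y+90,x:x+100]
cv2.imwrite("pics/s5.png",cv2.resize(i,None,fx=6,fy=6,interpolation=cv2.INTER_CUBIC))
E
```

```text
17.9 [ 504.99098578 -163.05984456   96.42990665] [ 3.14049880e+00 -4.62389289e-05  1.18543108e+00] [-0.33170306 -0.65056357 -0.56897227] 0.5546500627488289 0.0
152 189
```

View pics/s5.png

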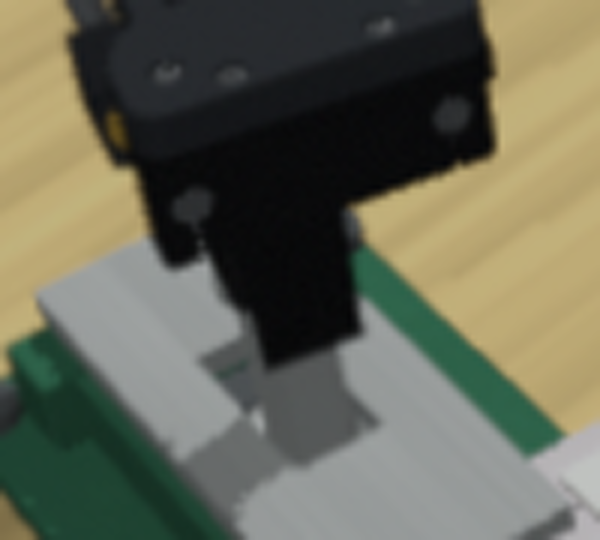

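The key is released and upright in the socket, with its foot at about (320,450). Re-centring on it and swinging back 90°.

Request:
{"name": "move_arm", "arguments": {"commands": [[[-0.15,0.12,0],[0,0,4],0.7],[[-0.15,0.13,0],[0,0,8],0.7],[[0,0,0],[0,0,8.5],0.7],[[0,0,0],[0,0,8.5],0.7],[[0,0,0],[0,0,8.5],0.7],[[0,0,0],[0,0,8.5],0.7],[[0,0,0],[0,0,8.5],0.7],[[0,0,0],[0,0,8.5],0.7],[[0,0,0],[0,0,8.5],0.7],[[0,0,0],[0,0,8.5],0.7]]}}

```text
t: 19.05
eef_pos: [501.6, -160.4, 96.3]
tcp_rot: [3.141, 0.0, 2.588]
ft_force: [-0.5, -0.1, 0.4]
opening: 0.699
grip_force: 0.0
```

Request:
{"name": "move_arm", "arguments": {"commands": [[[0,0,0],[0,0,7],0.7],[[0,0,0],[0,0,3],0.5],[[0,0,0],[0,0,0],0],[[0,0,0],[0,0,0],0],[[0,0,0],[0,0,0],0],[[0,0,0],[0,0,0],0],[[0,0,0],[0,0,0],0],[[0,0,0],[0,0,0],0],[[0,0,0],[0,0,0],0]]}}

```text
t: 19.95
eef_pos: [501.6, -160.3, 96.3]
tcp_rot: [3.141, 0.0, 2.756]
ft_force: [0.9, 1.8, 0.2]
opening: 0.271
grip_force: 29.9
```

Request:
{"name": "move_arm", "arguments": {"commands": [[[0,0,0],[0,0,-6],0],[[0,0,0],[0,0,-8.5],0],[[0,0,0],[0,0,-8.5],0],[[0,0,0],[0,0,-8.5],0],[[0,0,0],[0,0,-8.5],0],[[0,0,0],[0,0,-8.5],0],[[0,0,0],[0,0,-8.5],0],[[0,0,0],[0,0,-8.5],0],[[0,0,0],[0,0,-8.5],0],[[0,0,0],[0,0,-8.5],0]]}}

```text
t: 20.95
eef_pos: [499.6, -160.7, 96.3]
tcp_rot: [-3.138, 0.001, 1.311]
ft_force: [-9.8, -4.6, 7.1]
opening: 0.273
grip_force: 30.0
```

Request:
{"name": "move_arm", "arguments": {"commands": [[[0,0,0],[0,0,-5],0],[[0,0,0],[0,0,0],0],[[0,0,0],[0,0,0],0.5],[[0,0,0],[0,0,0],0.7],[[0,0,0],[0,0,0],0.7],[[0,0,0],[0,0,0],0.7]]}}

```text
t: 21.55
eef_pos: [501.7, -160.5, 96.4]
tcp_rot: [3.141, 0.0, 1.229]
ft_force: [-0.2, -0.6, -0.2]
opening: 0.553
grip_force: 0.0
```

Request:
{"name": "move_arm", "arguments": {"commands": [[[-0.1,0.05,0],[0,0,6],0.7],[[-0.08,0.04,0],[0,0,8.5],0.7],[[0,0,0],[0,0,8.5],0.7],[[0,0,0],[0,0,8.5],0.7],[[0,0,0],[0,0,8.5],0.7],[[0,0,0],[0,0,8.5],0.7],[[0,0,0],[0,0,8.5],0.7],[[0,0,0],[0,0,8.5],0.7],[[0,0,0],[0,0,8.5],0.7],[[0,0,0],[0,0,8.5],0.7]]}}

```text
t: 22.55
eef_pos: [499.8, -159.5, 96.3]
tcp_rot: [3.141, 0.0, 2.675]
ft_force: [-0.3, 1.0, -0.4]
opening: 0.702
grip_force: 0.0
```

Request:
{"name": "move_arm", "arguments": {"commands": [[[0,0,0],[0,0,7.5],0.7],[[0,0,0],[0,0,0],0.5],[[0,0,0],[0,0,0],0],[[0,0,0],[0,0,0],0],[[0,0,0],[0,0,0],0],[[0,0,0],[0,0,0],0],[[0,0,0],[0,0,0],0],[[0,0,0],[0,0,0],0],[[0,0,0],[0,0,0],0]]}}

```text
t: 23.45
eef_pos: [499.8, -159.3, 96.3]
tcp_rot: [3.141, -0.0, 2.799]
ft_force: [0.7, 3.6, 0.6]
opening: 0.27
grip_force: 30.0
```

Request:
{"name": "move_arm", "arguments": {"commands": [[[0,0,0],[0,0,-5],0],[[0,0,0],[0,0,-5],0],[[0,0,0],[0,0,-5],0],[[0,0,0],[0,0,-5],0],[[0,0,0],[0,0,-5],0]]}}

```text
t: 23.95
eef_pos: [499.7, -159.4, 96.4]
tcp_rot: [3.141, -0.0, 2.36]
ft_force: [1.5, 2.3, -0.3]
opening: 0.273
grip_force: 30.0
```

```bash
python3 - <<'E'
from h import *
s=state();print(s["t"],s["eef_pos"],s["tcp_rot"],s["ft_force"],s["moment"],s["tau"][5],s["opening"])
E
```

```text
23.95 [ 499.73934655 -159.41698953   96.362711  ] [ 3.14142809e+00 -9.84566305e-05  2.35967889e+00] [ 1.48426423  2.25986176 -0.32558288] [ 0.56810367 -0.21904568  0.11255846] -1.3370363786816597 0.2729956903474902
```

Request:
{"name": "move_arm", "arguments": {"commands": [[[0,0,0],[0,0,-4],0],[[0,0,0],[0,0,-4],0],[[0,0,0],[0,0,-4],0],[[0,0,0],[0,0,-4],0],[[0,0,0],[0,0,-4],0]]}}

```text
t: 24.45
eef_pos: [499.6, -159.4, 96.4]
tcp_rot: [-3.141, -0.0, 2.011]
ft_force: [0.4, 2.7, 0.6]
opening: 0.272
grip_force: 30.0
```

```bash
python3 -c "
from h import *
s=state();print(s['eef_pos'],s['tcp_rot'],s['ft_force'],s['moment'],s['tau'][5],s['opening'])"
```

```text
[ 499.59030075 -159.44533314   96.36235276] [-3.14144473e+00 -2.47918427e-04  2.01136088e+00] [0.43591096 2.74573696 0.6049735 ] [ 0.45146913 -0.03346207  0.07753392] -1.052480824291706 0.2718578224561112
```

Request:
{"name": "move_arm", "arguments": {"commands": [[[0,0,0],[0,0,-3],0],[[0,0,0],[0,0,-3],0],[[0,0,0],[0,0,-3],0],[[0,0,0],[0,0,-3],0]]}}

```text
t: 24.85
eef_pos: [499.5, -159.4, 96.4]
tcp_rot: [-3.141, -0.0, 1.804]
ft_force: [0.4, 2.9, 1.2]
opening: 0.274
grip_force: 30.4
```

```bash
python3 -c "
from h import *
s=state();print(s['eef_pos'],s['tcp_rot'],s['ft_force'],s['moment'],s['tau'][5],s['opening'])"
```

```text
[ 499.48305781 -159.38378115   96.35384546] [-3.14096629e+00 -7.97449401e-05  1.80419080e+00] [0.36151623 2.93792824 1.20529326] [0.75158116 0.02147976 1.01753191] 0.1466624904423952 0.27421812132278417
```

The moment jumped to 1.0 N m, so the screw is at its stop. A little more to make it firm.

Request:
{"name": "move_arm", "arguments": {"commands": [[[0,0,0],[0,0,-2.5],0],[[0,0,0],[0,0,-2.5],0],[[0,0,0],[0,0,0],0]]}}

```text
t: 25.15
eef_pos: [499.8, -159.9, 96.4]
tcp_rot: [3.142, 0.001, 1.719]
ft_force: [0.4, -1.1, 0.7]
opening: 0.288
grip_force: 31.1
```

```bash
python3 -c "
from h import *
s=state();print(s['eef_pos'],s['tcp_rot'],s['ft_force'],s['moment'],s['tau'][5],s['opening'])"
```

```text
[ 499.78170348 -159.86681091   96.44452221] [3.14158237e+00 1.11038978e-03 1.71895171e+00] [ 0.42193625 -1.14754766  0.66349446] [-0.34132618 -0.08686903  1.02177518] 1.6592367365956306 0.28753047938928883
```

Request:
{"name": "move_arm", "arguments": {"commands": [[[0,0,0],[0,0,3],0],[[0,0,0],[0,0,0],0.5],[[0,0,0],[0,0,0],0.9],[[0,0,0],[0,0,0],0.9],[[0,0,0],[0,0,0],0.9],[[0,0,0],[0,0,0],0.9],[[0,0,0.5],[0,0,0],0.9],[[0,0,1],[0,0,0],0.9],[[0,0,1.5],[0,0,0],0.9],[[0,0,2],[0,0,0],0.9]]}}

```text
t: 26.15
eef_pos: [499.5, -159.5, 147.2]
tcp_rot: [-3.141, -0.0, 1.77]
ft_force: [0.0, 0.4, -0.2]
opening: 0.89
grip_force: 0.0
```

Request:
{"name": "move_arm", "arguments": {"commands": [[[0,0,2],[0,0,0],0.9],[[0,0,2],[0,0,0],0.9],[[-1,2,1],[0,0,0],0.9],[[-1,3,0],[0,0,0],0.9],[[-1,3,0],[0,0,0],0.9],[[0,3,0],[0,0,0],0.9],[[0,2,0],[0,0,0],0.9],[[0,0,0],[0,0,0],0.9],[[0,0,0],[0,0,0],0.9]]}}

```text
t: 27.05
eef_pos: [469.9, -29.6, 197.0]
tcp_rot: [3.141, 0.001, 1.771]
ft_force: [0.6, -0.3, 0.4]
opening: 0.902
grip_force: 0.0
```

```bash
python3 - <<'E'
from h import *
print(state()["eef_pos"])
u,v=w2pix("scene",[500,-160,80]).astype(int);x,y=u-45,v-55
s=read_camera("scene")[y:y+95,x:x+90];t=read_camera("top")[190:290,375:445]
can=np.zeros((480,800,3),np.uint8)
a=cv2.resize(s,None,fx=5,fy=5,interpolation=cv2.INTER_CUBIC);b=cv2.resize(t,None,fx=4.7,fy=4.7,interpolation=cv2.INTER_CUBIC)
can[:a.shape[0],:a.shape[1]]=a;can[:b.shape[0],460:460+b.shape[1]]=b
cv2.imwrite("pics/e1.png",can)
E
```

```text
[469.89169339 -29.62837668 196.99572982]
```

View pics/e1.png

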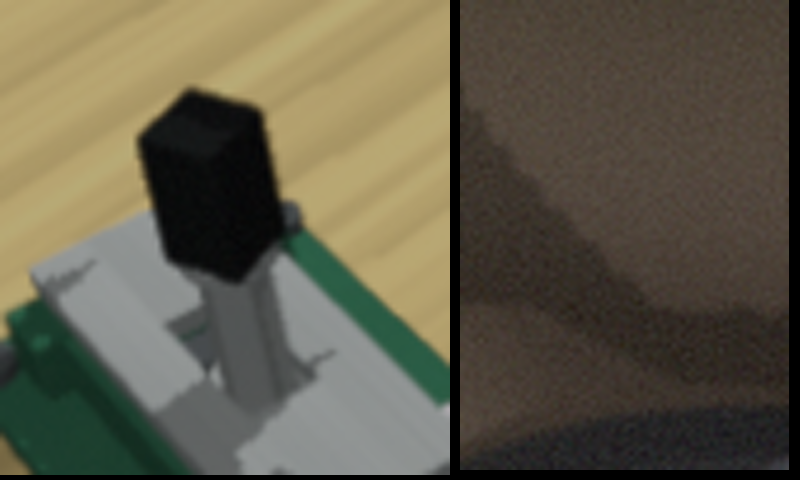

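```bash
python3 -c "
from h import *
print(env.job_done())"
```

```text
the job is handed in; nothing more can be done
None
```

The job is handed in: the screw is tightened to its stop, the key stands upright and fully seated in the socket, and the arm is clear. The verdict did not come back, so the screw angle is inferred from the gripper's turn and a moment jump to 1.0 N m at the stop.

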